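# Latch the sample slide under the ring lamp

## Robot

A 6-joint arm with a two-finger parallel gripper is mounted at the origin on the work surface. World frame = base frame: x ahead of the robot, y to its left, z up, the work surface at z = 0. Lengths are in mm, angles in rad, forces in N, time in s.
With the tool pointing down it reaches from about 350 to 975 mm from the base axis. Payload 7.1 kg.
Tool frame: the origin (TCP) lies on the centre line of the jaws, within the pads' length; the fingertips stand 14 mm ahead of it and the grasp point (between the pads) lies 5 mm behind it; x points along the fingers, z is the direction in which the jaws open and shut, and the axes are right-handed (so a half turn about x gives the same grasp; the last joint's range is limited). The gripper opens to 88 mm and grips with 3 to 60 N. Pads are 20 mm wide; open, the fingers measure 115 mm over their backs; the gripper's body (75 mm by 178 mm) begins 61 mm behind the grasp point.
Start: joints at [1.252, 0.423, 1.63, -0, 1.089, -0.019], TCP at [184.549, 597.115, 236.675] pointing down, gripper open.
Joint ranges: [-3, 3], [-0.9, 2.11], [0.09, 2.58], [-1.31, 4.45], [0.11, 2.69], [-2.54, 2.54]. Speed limits (rad/s): [2.39, 2.39, 3.01, 3.14, 3.14, 3.14].

## Interface

Orientations are given as a rotation vector (axis times angle).
In Python, from workcell import ctrl gives the robot as it stands.
- The arm moves only by the tool servo_tool, never from a script. Its argument "plan" is a list that holds one entry, the list of rows, each a list of 7 numbers: the shift along the tool's x, y, z in cm, then the turn, a rotation vector about the tool's x, y, z in rad, then the finger opening in cm, from 0 to 8.78. A call has 1 to 8 rows; each row is the pose to reach, as a shift and turn from the pose commanded when the call began, along the tool's axes at that moment; what a row does not reach only later rows make up. A row lasts 1/12 s, in which the tool goes at most 41.7 mm and 7.16 degrees, less where a joint would pass 70% of its speed; a pose out of reach is approached as far as the arm can. A call with a gripper value outside its range is refused whole. The fingers move at their own pace and stop on an object; the grip force is fixed at half the most. Time passes only in rows, so rows that repeat a pose let the fingers close. It gives the time, the measured TCP pose, the force and the opening at its end, in the units of the state.
- ctrl.get_obs(): the state, without advancing time (a new reading comes with each control period).
- ctrl.get_image(name): name is "scene" or "top" or "wrist"; returns the picture (384x512x3 uint8, red, green, blue); there is no depth.
- ctrl.calibration(name): a dict with "K" (3x3 intrinsics, pixels), "view" (4x4, takes a point from world to camera coordinates). Camera axes: x right, y up, looking along -z (the intrinsics and any distortion apply to the point x, -y, -z); pixel columns grow to the right and rows downward; lengths in mm; the calibration is good to about 2 mm. A picture is of the moment at which its call begins: read the wrist's pose just before it. calibration takes no time and is no camera call; for the wrist camera it gives the pose at the moment of the call.
- ctrl.close_job(): hands the job in, once; it reports no verdict.
The state is a dict: "t": time; "qpos": joint angles; "qvel": joint speeds; "joint_torque": joint torques, N m; "ee_pos": TCP position; "orientation": TCP orientation; "ft_force": force on the tool from outside, world axes, zero at the start; "moment": the same for the moment, N m; "width": finger opening in mm.
Only numpy, scipy, OpenCV 4.12 (cv2) and the standard library are available. Lean on these libraries where they do the work, as an engineer would, in place of code of your own. Each camera call takes 0.05 s, during which the arm holds its last target.

## Task

On the stand whose slide carries the white disc, push the slide's upright tab with the fingertips all the way in to its end stop, then let it spring back so that it latches on its stop pin at mid travel, with the disc still in its nest under the ring lamp. Only push: do not grip the tab and do not lift anything. Leave the empty slide of the other stand and everything else on the bench where they are.

Things in the scene. Friction and masses are not known exactly. Their poses are not given: they have to be found in the camera images.
- stand_a: one of two identical metal sample stands fixed to the bench, this one with the disc on its slide (left or right). Base 240 x 130 x 14 mm, from x = -115 to +125 mm in its frame; origin on the bench surface, on the slide's centre line. Its +x axis is the direction to push the slide in (within 0.3 rad of world +x), +z up. The slide, 56 mm wide, runs along its middle
- tab_a (a point): middle of the front face of the push tab, at the robot's end of the disc's slide; moves with it; axes as the stand's (push to +x). Tab: upright plate 44 mm wide, 10 mm thick, from 22 to 70 mm above the bench; this point is 46 mm above the bench, at the start at x = -100 mm on the stand. The base's top below is 14 mm above the bench
- slide_a (a joint): travel of the disc's slide, m: 0 home (start), 0.075 fully in at its end stop. A spring returns it: 2 N at home, 5 N at 0.040, 8 N fully in; pushing in adds 2.5 N per 0.1 m/s, and up to 4 N while the pin rides up (0 to 0.040). Beyond about 0.041 the stop pin drops behind a shoulder of the slide; let go, it springs back and the pin holds it at about 0.040
- pin_a (a joint): lift of the stop pin, m: 0 down, about 0.010 as the slide's ramp passes under it; sprung down, 2 to 3 N. Upright pin in a bracket on the stand's left side (x = 0, y = 44 mm in its frame) with a black knob, top 80 mm above the bench when down
- lamp_a (a point): centre of the ring lamp's hole, 60 mm above the bench, x = 35 mm on the stand. White ring over the slide, 60 mm outside, 46 mm hole, top 70 mm above the bench, on two posts at the stand's sides
- disc: white ceramic sample disc, 38 mm across, 10 mm high, 30 g, loose in a 5 mm deep round nest on the slide of stand_a, its underside 25 mm above the bench, 95 mm behind the tab's front face. Origin: centre of underside
- stand_b: one of two identical metal sample stands fixed to the bench, the one with the empty slide. Base 240 x 130 x 14 mm, from x = -115 to +125 mm in its frame; origin on the bench surface, on the slide's centre line. Its +x axis is the direction to push the slide in (within 0.3 rad of world +x), +z up. The slide, 56 mm wide, runs along its middle
- slide_b (a joint): travel of the empty slide in m, 0 at home; same make as slide_a, to be left alone
- spare_disc: loose white ceramic disc on the bench, 38 mm across, 10 mm high, like the one on the slide; not to be used. Origin: centre of underside
- jar: small jar with black cap between the stands, 50 mm across, 60 mm high. Origin: centre of underside
- beaker: small open clear cup between the stands or behind, 52 mm across, 60 mm high. Origin: centre of underside
- spatula: spatula lying on the bench nearer the robot, 150 mm long. Origin: about mid-length, at the bench
- bottle_l: white bottle at the left of the bench, 60 mm across, 130 mm high. Origin: centre of underside
- jar_r: grey jar with black cap at the right, 68 mm across, 85 mm high. Origin: centre of underside
- bottle_r: white bottle at the right, 52 mm across, 110 mm high. Origin: centre of underside
There are look-alikes about, which are no part of the job. What is shaped like the disc but purple or yellow is not meant.

How it is judged:
By the outcome, as a careful person would: the job done as asked, in the order asked, and still so for the second after the job is handed in, with the robot touching nothing.
It also fails if it takes over 32 s, if anything falls off the work surface, if the arm or the gripper's body presses on something with over 40 N, if the wrist force passes 120 N, or if a joint passes its speed limit or range.

## Working session

There is one attempt and no reset: what is moved stays moved. The work goes in short steps, Python scripts to look and compute and a tool call to move; the robot and the scene stay as the last step left them, time stands still between calls to the robot, and variables do not carry over. Pictures are saved under pics/ and viewed, and the job is handed in when it is done.

Besides the shell and the picture viewer there is one more tool, called after "Call:" as a command line: name --argument value ..., lists and objects as JSON in quotes. servo_tool: Moves the arm, as the interface text tells. Its arguments: {"type":"object","properties":{"plan":{"type":"array","items":{"type":"array","items":{"type":"array","items":{"type":"number"}}}}},"required":["plan"]}

```bash
mkdir -p pics
python3 - <<'E'
from workcell import ctrl
import cv2
o=ctrl.get_obs();print(o)
for n in("scene","top"):
    im=ctrl.get_image(n);cv2.imwrite(f"pics/{n}0.png",im[:,:,::-1])
    c=ctrl.calibration(n);print(n,c)
E
```

```text
{'t': 0.0, 'qpos': array([ 1.25202504e+00,  4.23851993e-01,  1.63069168e+00, -4.26427392e-06,
        1.08858385e+00, -1.89857494e-02]), 'qvel': array([ 0.00010194, -0.00119087,  0.00051995, -0.0009645 ,  0.00083528,
        0.00053556]), 'joint_torque': array([ 1.16227246e-03, -5.44638097e+01, -2.73658293e+01,  6.44092332e-02,
        2.29505904e-02, -1.39464432e-04]), 'ee_pos': array([184.37230762, 596.62650568, 235.89405514]), 'orientation': array([-0.98650298,  1.33751715,  0.98502407]), 'ft_force': array([-0.33879015, -0.08201715, -0.30778727]), 'moment': array([-0.02199171,  0.04185665, -0.00775552]), 'width': 87.54184089638841}
scene {'K': array([[360.76509352,   0.        , 251.41223842],
       [  0.        , 360.76509352, 189.63478893],
       [  0.        ,   0.        ,   1.        ]]), 'view': array([[ 5.17512861e-01,  8.55487262e-01,  1.79438798e-02,
        -2.77613531e+02],
       [-6.30255966e-01,  3.66911429e-01,  6.84217378e-01,
         3.18716736e+02],
       [ 5.78755437e-01, -3.65400530e-01,  7.29057334e-01,
        -1.60871667e+03],
       [ 0.00000000e+00,  0.00000000e+00,  0.00000000e+00,
         1.00000000e+00]])}
top {'K': array([[356.84362668,   0.        , 255.98178697],
       [  0.        , 356.84362668, 186.23116428],
       [  0.        ,   0.        ,   1.        ]]), 'view': array([[-2.92051613e-02, -9.99552838e-01,  6.41734932e-03,
         7.74862884e+00],
       [ 9.96043421e-01, -2.85623428e-02,  8.41528114e-02,
        -5.80647076e+02],
       [-8.39318869e-02,  8.84965500e-03,  9.96432196e-01,
        -9.19381494e+02],
       [ 0.00000000e+00,  0.00000000e+00,  0.00000000e+00,
         1.00000000e+00]])}
```

View pics/scene0.png

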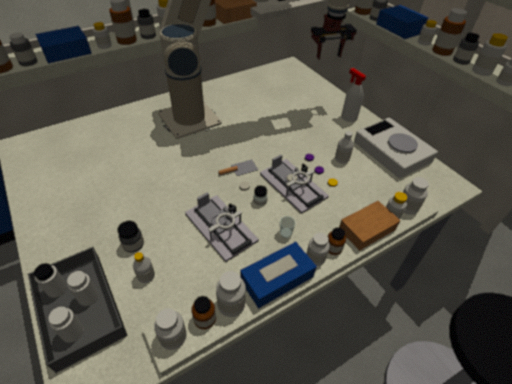

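View pics/top0.png

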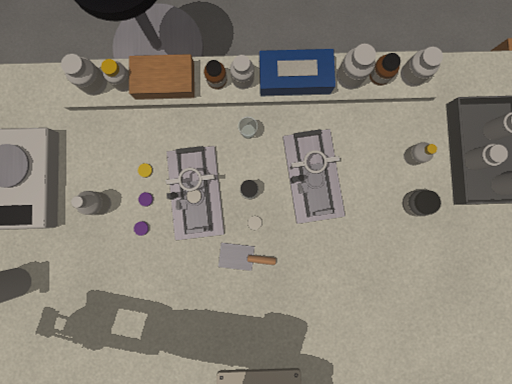

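Top view: there are stands at about (195,192) on the left and (314,175) on the right. The white disc seems to be on the left slide at about (194,197), and the loose spare is at (255,223). I'll enlarge to confirm.

Run:
```python
import cv2
a=cv2.imread("pics/top0.png")[120:250,130:350]
cv2.imwrite("pics/crop0.png",cv2.resize(a,None,fx=3.6,fy=3.6,interpolation=cv2.INTER_CUBIC))
a=cv2.imread("pics/scene0.png")[140:265,180:340]
cv2.imwrite("pics/crop1.png",cv2.resize(a,None,fx=4.5,fy=4.5,interpolation=cv2.INTER_CUBIC))
```

```text
(no output)
```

View pics/crop0.png

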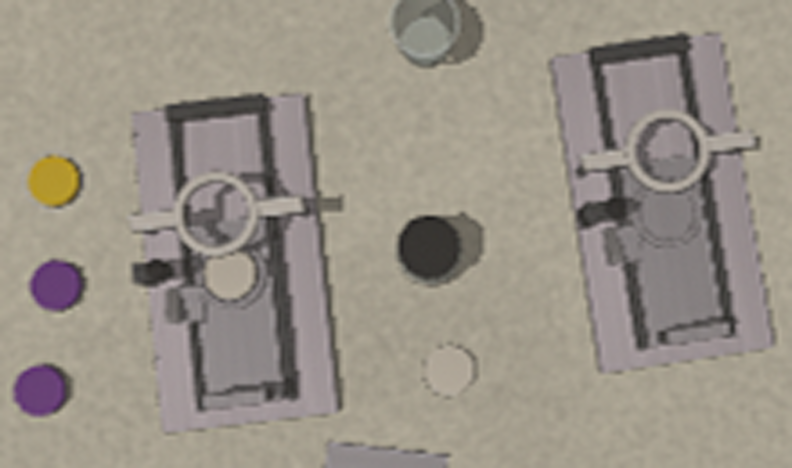

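View pics/crop1.png

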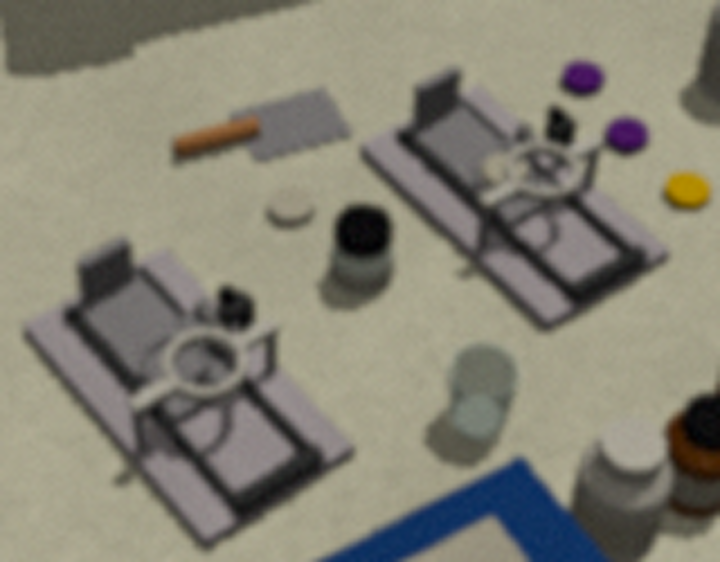

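Left stand's nest holds the white disc (crop 230,275); the right nest is empty, and the loose disc at crop (450,370) is the spare. So stand_a is the left stand. Next I measure its base corners (z=14), disc, ring, tab top and knob.

```bash
cat > h.py <<'E'
import numpy as np
from workcell import ctrl
from scipy.spatial.transform import Rotation as R
def ray(n,px,z):
    c=ctrl.calibration(n);K=c["K"];V=np.array(c["view"])
    d=np.linalg.inv(K)@np.array([px[0],px[1],1]);d=np.array([d[0],-d[1],-d[2]])
    Rw=V[:3,:3].T;o=-Rw@V[:3,3];d=Rw@d
    return o+d*(z-o[2])/d[2]
E
python3 - <<'E'
from h import *
cr=lambda u,v:((u+.5)/3.6+130-.5,(v+.5)/3.6+120-.5)
P=[ray("top",cr(*p),14)[:2] for p in [(133,113),(308,94),(340,411),(165,432)]]
print(np.round(P,1))
P=np.array(P);f=(P[0]+P[1])/2;b=(P[3]+P[2])/2
print("len",np.linalg.norm(f-b),"w",np.linalg.norm(P[0]-P[1]),np.linalg.norm(P[2]-P[3]))
ex=(f-b)/np.linalg.norm(f-b);ey2=(P[0]+P[3]-P[1]-P[2]);
print("yaw len",np.arctan2(ex[1],ex[0]),"yaw w",np.arctan2(-ey2[0],ey2[1]))
yaw=(2*np.arctan2(ex[1],ex[0])+np.arctan2(-ey2[0],ey2[1]))/3
ex=np.array([np.cos(yaw),np.sin(yaw)]);ey=np.array([-ex[1],ex[0]])
org=P.mean(0)-5*ex;print("yaw",yaw,"org",org)
for n,p,z in [("disc",(231,275),35),("ring",(217,213),70),("tabtopL",(203,402),70),("tabtopR",(268,393),70),("knob",(153,272),80),("spare",(449,371),10),("jar",(429,248),60)]:
    q=ray("top",cr(*p),z)[:2];d=q-org;print(n,q.round(1),"stand",(d@ex).round(1),(d@ey).round(1))
s=lambda u,v:((u+.5)/4.5+180-.5,(v+.5)/4.5+140-.5)
for n,p,z in [("ring",(541,170),70),("tabtopL",(458,68),70),("tabtopR",(414,97),70),("disc",(500,168),35)]:
    q=ray("scene",s(*p),z)[:2];d=q-org;print("scene",n,q.round(1),"stand",(d@ex).round(1),(d@ey).round(1))
o=ctrl.get_obs();print(R.from_rotvec(o["orientation"]).as_matrix().round(3))
E
```

```text
[[683.5 228.7]
 [694.2  97.7]
 [457.8  78.8]
 [446.3 207.2]]
len 237.66658933280655 w 131.4582572596059 128.91307431719136
yaw len 0.08490565253407564 yaw w 0.08546606884176344
yaw 0.08509245796997157 org [565.47215225 152.66617465]
disc [558.8 153.8] stand -6.6 1.7
ring [600.3 157.1] stand 35.1 1.5
tabtopL [469.3 168.6] stand -94.5 24.0
tabtopR [474.2 123.6] stand -93.4 -21.2
knob [559.6 199.9] stand -1.8 47.6
spare [484.6  -2. ] stand -93.7 -147.3
jar [572.3   9.7] stand -5.4 -143.1
scene ring [604.3 155.9] stand 39.0 -0.1
scene tabtopL [472.8 167.7] stand -91.1 22.9
scene tabtopR [484.2 116.5] stand -84.0 -29.1
scene disc [559.3 153. ] stand -6.1 0.8
[[-0.    -0.955  0.295]
 [-0.001  0.295  0.955]
 [-1.     0.    -0.001]]
```

Measurements agree: base 238×130 mm, ring at x=35, disc at about -6, tab top at ±22 mm. Stand_a is at (565.5, 153.5) with yaw 0.085. Next I compute the approach.

```bash
cat >> h.py <<'E'
yaw=.085;ex=np.array([np.cos(yaw),np.sin(yaw),0]);ey=np.array([-ex[1],ex[0],0]);org=np.array([565.5,152.7,0])+1.2*ey
def stat():
    o=ctrl.get_obs();d=o["ee_pos"]-org;M=R.from_rotvec(o["orientation"]).as_matrix()
    print("t",o["t"],"stand xyz",(d@ex).round(1),(d@ey).round(1),o["ee_pos"][2].round(1),"F",o["ft_force"].round(1),"w",o["width"].round(1))
    return o,M
def need(x,y,z):
    o,M=stat();t=org+x*ex+y*ey+[0,0,z]
    T=np.c_[[0,0,-1],-ex,ey]
    print("shift cm",(M.T@(t-o["ee_pos"])/10).round(2),"turn",R.from_matrix(M.T@T).as_rotvec().round(3))
E
python3 -c "
from h import *
need(-155,0,200);need(-155,0,52)"
```

```text
Traceback (most recent call last):
  File "h.py", line 15, in need
    o,M=stat();t=org+x*ex+y*ey+[0,0,z]
        ~~~~^^
  File "h.py", line 12, in stat
    print("t",o["t"],"stand xyz",(d@ex).round(1),(d@ey).round(1),o["ee_pos"][2].round(1),"F",o["ft_force"].round(1),"w",o["width"].round(1))
                                                                                                                        ^^^^^^^^^^^^^^^^
AttributeError: 'float' object has no attribute 'round'
```

```bash
sed -i 's/o\["width"\].round(1)/round(o["width"],1)/' h.py; python3 -c "
from h import *
need(-155,0,200);need(-155,0,52)"
```

```text
t 0.1 stand xyz -342.0 473.5 236.0 F [ 0.7 -0.1  0.5] w 88.2
shift cm [  3.65 -35.11 -36.86] turn [-0.385 -0.001 -0.   ]
t 0.1 stand xyz -342.0 473.5 236.0 F [ 0.7 -0.1  0.5] w 88.2
shift cm [ 18.45 -35.11 -36.84] turn [-0.385 -0.001 -0.   ]
```

Call:
servo_tool --plan '[[[0.2, -2, -2, -0.04, 0, 0, 0], [0.5, -4.5, -4.7, -0.09, 0, 0, 0], [0.8, -7.2, -7.6, -0.14, 0, 0, 0], [1.1, -9.9, -10.4, -0.19, 0, 0, 0], [1.5, -12.6, -13.2, -0.24, 0, 0, 0], [1.8, -15.3, -16, -0.29, 0, 0, 0], [2.1, -18, -18.9, -0.34, 0, 0, 0], [2.4, -20.7, -21.7, -0.385, 0, 0, 0]]]'

```text
t: 0.77
ee_pos: [318.4, 326.7, 212.4]
orientation: [-1.274, 1.167, 1.274]
ft_force: [0.5, 0.1, -0.9]
width: 38.1
```

```bash
python3 -c "
from h import *
need(-155,0,200);need(-155,0,52)"
```

```text
t 0.7667 stand xyz -231.5 193.2 212.4 F [ 0.5  0.1 -0.9] w 38.1
shift cm [  1.24  -7.58 -19.34] turn [ 0.003 -0.    -0.   ]
t 0.7667 stand xyz -231.5 193.2 212.4 F [ 0.5  0.1 -0.9] w 38.1
shift cm [ 16.04  -7.59 -19.34] turn [ 0.003 -0.    -0.   ]
```

Call:
servo_tool --plan '[[[0.2, -1.1, -2.8, 0, 0, 0, 0], [0.5, -2.4, -6, 0, 0, 0, 0], [0.7, -3.7, -9.4, 0, 0, 0, 0], [1.0, -5, -12.8, 0, 0, 0, 0], [1.2, -6.3, -16, 0, 0, 0, 0], [2, -7.2, -18.4, 0, 0, 0, 0], [4.5, -7.6, -19.3, 0, 0, 0, 0], [7.5, -7.6, -19.3, 0, 0, 0, 0]]]'

```text
t: 1.43
ee_pos: [412.9, 141.4, 138.3]
orientation: [-1.271, 1.165, 1.266]
ft_force: [-0.1, 0.6, -0.7]
width: 0.4
```

```bash
python3 -c "
from h import *
need(-140,0,52)"
```

```text
t 1.4333 stand xyz -153.0 0.5 138.3 F [-0.1  0.6 -0.7] w 0.4
shift cm [ 8.64 -1.26 -0.05] turn [-0.003  0.001  0.005]
```

Call:
servo_tool --plan '[[[2.5, 0, 0, 0, 0, 0, 0], [5, 0, 0, 0, 0, 0, 0], [7.2, 0, 0, 0, 0, 0, 0], [8.3, 0, 0, 0, 0, 0, 0], [8.6, -0.3, 0, 0, 0, 0, 0], [8.6, -0.8, 0, 0, 0, 0, 0], [8.6, -1.2, 0, 0, 0, 0, 0], [8.6, -1.2, 0, 0, 0, 0, 0]]]'

```text
t: 2.1
ee_pos: [424.5, 144.4, 52.7]
orientation: [-1.272, 1.165, 1.27]
ft_force: [-0.0, 0.6, -0.4]
width: 0.4
```

Run:
```python
from h import *
import cv2
need(-110,0,52)
b=ctrl.get_image("top")[120:280,130:290];s=ctrl.get_image("scene")[110:270,180:340]
b=np.hstack([b,s])[:,:,::-1]
cv2.imwrite("pics/pre.png",cv2.resize(b,None,fx=2.5,fy=2.5,interpolation=cv2.INTER_CUBIC))
cv2.imwrite("pics/wr.png",ctrl.get_image("wrist")[:,:,::-1])
```

```text
t 2.1 stand xyz -141.2 2.5 52.7 F [-0.   0.6 -0.4] w 0.4
shift cm [ 0.08 -3.12 -0.25] turn [0.    0.001 0.003]
```

View pics/pre.png

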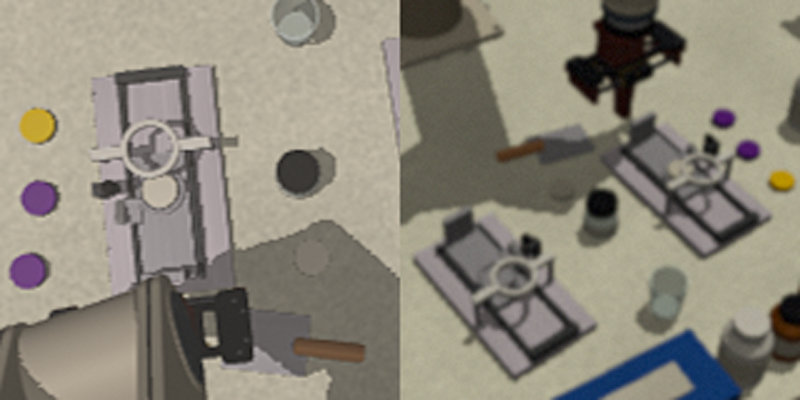

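View pics/wr.png

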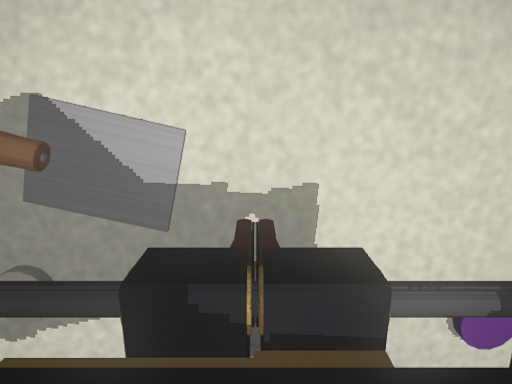

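The fingers stand in front of the tab and are centred on it: scene crop shows the fingertips at (625,105) and tab at (640,125). Now I close in gently, with a 2.5 mm lateral correction.

Call:
servo_tool --plan '[[[0.1, -0.4, -0.1, 0, 0, 0, 0], [0.1, -0.9, -0.2, 0, 0, 0, 0], [0.1, -1.4, -0.25, 0, 0, 0, 0], [0.1, -1.9, -0.25, 0, 0, 0, 0], [0.1, -2.3, -0.25, 0, 0, 0, 0], [0.1, -2.7, -0.25, 0, 0, 0, 0], [0.1, -3.1, -0.25, 0, 0, 0, 0], [0.1, -3.5, -0.25, 0, 0, 0, 0]]]'

```text
t: 2.92
ee_pos: [457.6, 144.3, 50.6]
orientation: [-1.272, 1.168, 1.272]
ft_force: [-2.8, 0.9, 1.0]
width: 0.1
```

Run:
```python
from h import *
need(-35,0,52)
```

```text
t 2.9167 stand xyz -108.2 -0.4 50.6 F [-2.8  0.9  1. ] w 0.1
shift cm [-0.14 -7.32  0.04] turn [ 0. -0. -0.]
```

Contact, about 3 N at TCP x=-108. Pushing on.

Call:
servo_tool --plan '[[[0, -0.4, 0, 0, 0, 0, 0], [0, -0.8, 0, 0, 0, 0, 0], [0, -1.2, 0, 0, 0, 0, 0], [0, -1.6, 0, 0, 0, 0, 0], [0, -2, 0, 0, 0, 0, 0], [0, -2.4, 0, 0, 0, 0, 0], [0, -2.8, 0, 0, 0, 0, 0], [0, -3.2, 0, 0, 0, 0, 0]]]'

```text
t: 3.58
ee_pos: [487.8, 146.9, 50.4]
orientation: [-1.27, 1.171, 1.274]
ft_force: [-8.6, 1.5, 6.5]
width: 0.5
```

Call:
servo_tool --plan '[[[0, -0.4, 0, 0, 0, 0, 0], [0, -0.8, 0, 0, 0, 0, 0], [0, -1.2, 0, 0, 0, 0, 0], [0, -1.6, 0, 0, 0, 0, 0], [0, -2, 0, 0, 0, 0, 0], [0, -2.4, 0, 0, 0, 0, 0], [0, -2.7, 0, 0, 0, 0, 0], [0, -3, 0, 0, 0, 0, 0]]]'

```text
t: 4.25
ee_pos: [517.8, 149.5, 50.4]
orientation: [-1.27, 1.171, 1.274]
ft_force: [-8.2, 1.4, 5.7]
width: 0.7
```

Run:
```python
from h import *
import cv2
need(-35,0,52)
b=ctrl.get_image("top")[120:280,130:290];s=ctrl.get_image("scene")[110:270,180:340]
b=np.hstack([b,s])[:,:,::-1]
cv2.imwrite("pics/p2.png",cv2.resize(b,None,fx=2.5,fy=2.5,interpolation=cv2.INTER_CUBIC))
```

```text
t 4.25 stand xyz -47.8 -0.4 50.4 F [-8.2  1.4  5.7] w 0.7
shift cm [-0.16 -1.28  0.04] turn [ 0.    -0.    -0.004]
```

View pics/p2.png

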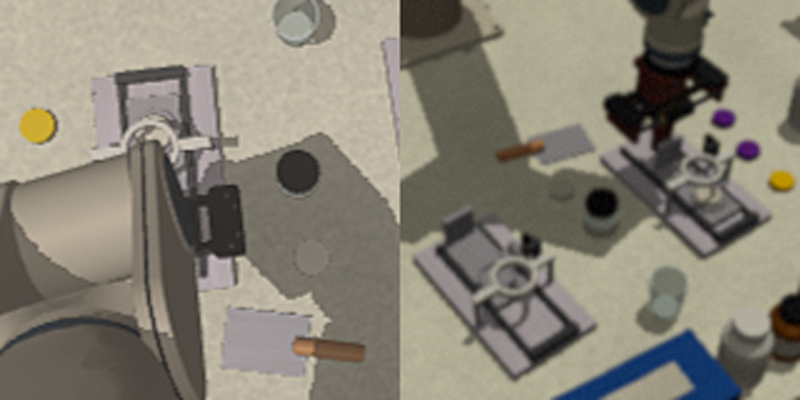

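The slide is in by about 60 mm. The disc is visible in its nest past the ring (scene crop 705,195), and the force is moderate. I go on slowly to the end stop and watch for a force rise.

Call:
servo_tool --plan '[[[0, -0.25, 0, 0, 0, 0, 0], [0, -0.5, 0, 0, 0, 0, 0], [0, -0.75, 0, 0, 0, 0, 0], [0, -0.95, 0, 0, 0, 0, 0], [0, -1.1, 0, 0, 0, 0, 0], [0, -1.2, 0, 0, 0, 0, 0], [0, -1.3, 0, 0, 0, 0, 0], [0, -1.3, 0, 0, 0, 0, 0]]]'

```text
t: 5.02
ee_pos: [530.5, 150.5, 50.4]
orientation: [-1.27, 1.171, 1.274]
ft_force: [-7.9, 0.6, 5.3]
width: 0.3
```

Run:
```python
from h import *
stat()
```

```text
t 5.0167 stand xyz -35.0 -0.4 50.4 F [-7.9  0.6  5.3] w 0.3
```

Call:
servo_tool --plan '[[[0, -0.05, 0, 0, 0, 0, 0], [0, -0.1, 0, 0, 0, 0, 0], [0, -0.15, 0, 0, 0, 0, 0], [0, -0.2, 0, 0, 0, 0, 0]]]'

```text
t: 5.35
ee_pos: [531.9, 150.6, 50.3]
orientation: [-1.27, 1.172, 1.275]
ft_force: [-10.9, 0.8, 9.3]
width: 0.4
```

Call:
servo_tool --plan '[[[0, -0.05, 0, 0, 0, 0, 0], [0, -0.1, 0, 0, 0, 0, 0], [0, -0.15, 0, 0, 0, 0, 0], [0, -0.15, 0, 0, 0, 0, 0]]]'

```text
t: 5.68
ee_pos: [531.9, 150.6, 50.3]
orientation: [-1.269, 1.174, 1.277]
ft_force: [-14.7, 1.3, 12.3]
width: 0.3
```

Position has stopped while the force climbs from 8 to 15 N. Travel since contact is about 75 mm, so this is the end stop. I back off slowly so that the slide follows the fingers onto its pin.

Call:
servo_tool --plan '[[[0, 0.2, 0, 0, 0, 0, 0], [0, 0.5, 0, 0, 0, 0, 0], [0, 0.8, 0, 0, 0, 0, 0], [0, 1.1, 0, 0, 0, 0, 0], [0, 1.4, 0, 0, 0, 0, 0], [0, 1.7, 0, 0, 0, 0, 0], [0, 2.0, 0, 0, 0, 0, 0], [0, 2.3, 0, 0, 0, 0, 0]]]'

```text
t: 6.35
ee_pos: [511.5, 148.9, 50.3]
orientation: [-1.271, 1.17, 1.273]
ft_force: [-5.0, 0.9, 3.0]
width: 0.5
```

Call:
servo_tool --plan '[[[0, 0.3, 0, 0, 0, 0, 0], [0, 0.6, 0, 0, 0, 0, 0], [0, 0.9, 0, 0, 0, 0, 0], [0, 1.2, 0, 0, 0, 0, 0], [0, 1.5, 0, 0, 0, 0, 0], [0, 1.8, 0, 0, 0, 0, 0], [0, 2.1, 0, 0, 0, 0, 0], [0, 2.4, 0, 0, 0, 0, 0]]]'

```text
t: 7.02
ee_pos: [489.9, 147.2, 51.1]
orientation: [-1.272, 1.165, 1.27]
ft_force: [-0.9, 0.2, 0.3]
width: 0.5
```

Run:
```python
from h import *
import cv2
stat()
s=ctrl.get_image("scene")[140:225,250:340,::-1]
cv2.imwrite("pics/p3.png",cv2.resize(s,None,fx=7,fy=7,interpolation=cv2.INTER_CUBIC))
```

```text
t 7.0167 stand xyz -75.8 -0.2 51.1 F [-0.9  0.2  0.3] w 0.5
```

View pics/p3.png

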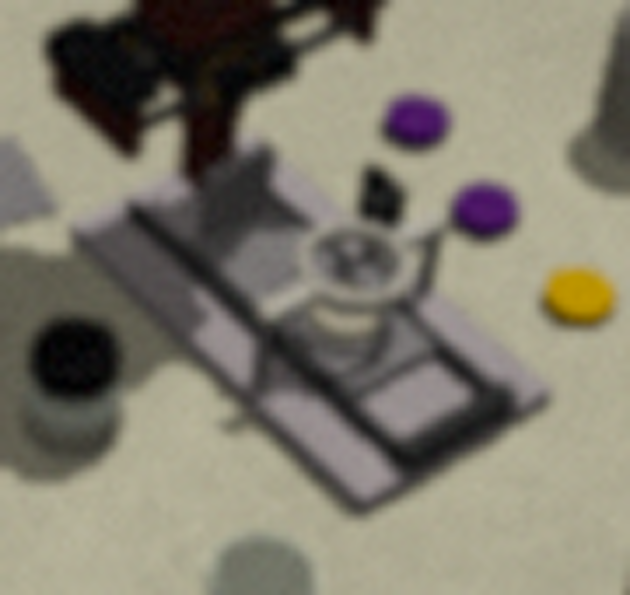

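The contact force has gone with the TCP at -76, where the slide would still touch if it had not latched. The disc is under the ring (345,320) and the tab is at (240,190). I retreat back and up to check from above.

Call:
servo_tool --plan '[[[0, 0.8, 0, 0, 0, 0, 0], [0, 2.2, 0, 0, 0, 0, 0], [0, 4, 0, 0, 0, 0, 0], [-1, 6, 0, 0, 0, 0, 0], [-4, 7, 0, 0, 0, 0, 0], [-7.5, 7, 0, 0, 0, 0, 0], [-11, 7, 0, 0, 0, 0, 0], [-14, 7, 0, 0, 0, 0, 0]]]'

```text
t: 7.73
ee_pos: [418.7, 141.1, 192.7]
orientation: [-1.272, 1.167, 1.271]
ft_force: [1.3, -0.6, 0.1]
width: 0.3
```

Call:
servo_tool --plan '[[[-1, 0, 2, 0, 0, 0, 0], [-2, 0, 5, 0, 0, 0, 0], [-2, 0, 9, 0, 0, 0, 0], [-2, 0, 13, 0, 0, 0, 0], [-2, 0, 16.5, 0, 0, 0, 0], [-2, 0, 19, 0, 0, 0, 0], [-2, 0, 20, 0, 0, 0, 0], [-2, 0, 20, 0, 0, 0, 0]]]'

```text
t: 8.4
ee_pos: [401.6, 342.0, 210.6]
orientation: [-1.274, 1.166, 1.273]
ft_force: [0.1, 0.4, -0.1]
width: 0.4
```

Run:
```python
from h import *
import cv2
stat()
b=ctrl.get_image("top")[120:280,130:350,::-1]
cv2.imwrite("pics/p4.png",cv2.resize(b,None,fx=3.6,fy=3.6,interpolation=cv2.INTER_CUBIC))
s=ctrl.get_image("scene")[140:265,180:340,::-1]
cv2.imwrite("pics/p5.png",cv2.resize(s,None,fx=4.5,fy=4.5,interpolation=cv2.INTER_CUBIC))
```

```text
t 8.4 stand xyz -147.2 201.3 210.6 F [ 0.1  0.4 -0.1] w 0.4
```

View pics/p4.png

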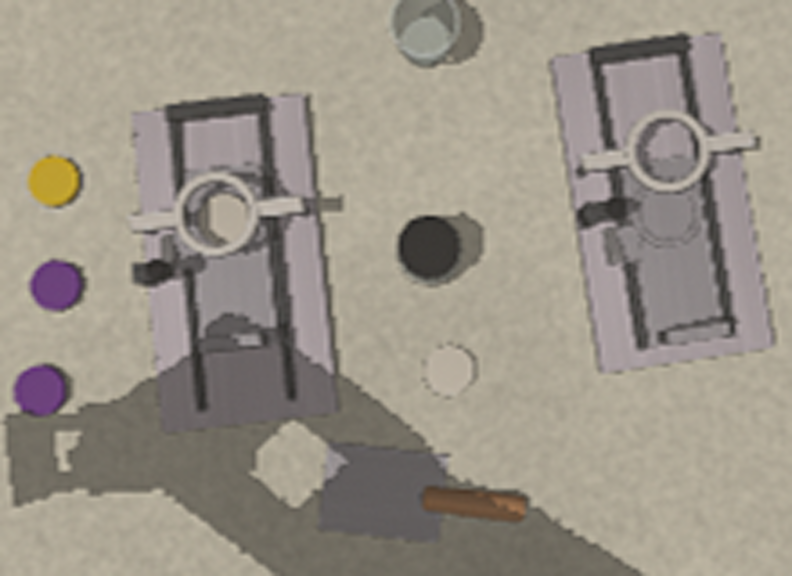

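View pics/p5.png

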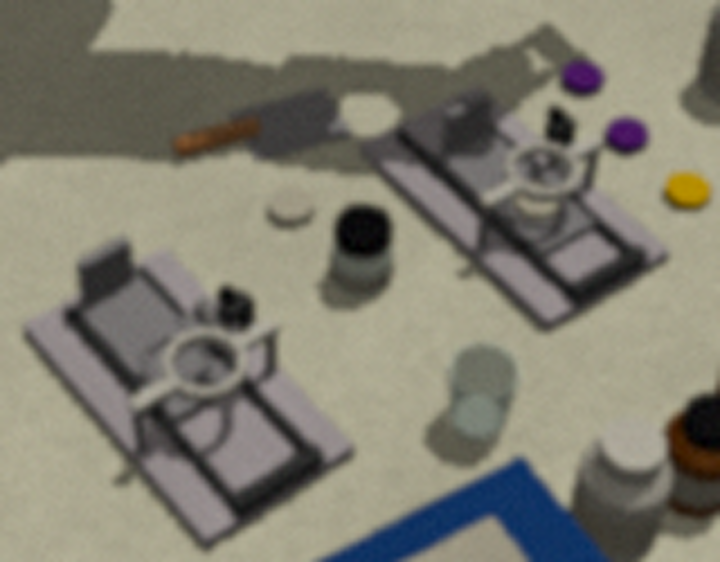

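The slide is held at mid travel: the tab top is at (235,340) and the disc is inside the ring hole (230,215). Everything else looks unchanged. One numeric check, then I hand in.

Run:
```python
from h import *
cr=lambda u,v:((u+.5)/3.6+130-.5,(v+.5)/3.6+120-.5)
for n,p,z in [("disc",(230,215),35),("tabtop front edge",(236,347),70),("ring",(217,213),70)]:
    d=ray("top",cr(*p),z)-org;print(n,(d@ex).round(1),(d@ey).round(1))
stat();ctrl.close_job()
```

```text
disc 36.9 -3.2
tabtop front edge -59.4 -3.6
ring 35.1 0.2
t 8.5 stand xyz -147.4 198.8 210.4 F [-0.5  0.   0. ] w 0.4
the job is handed in; nothing more can be done
```

The job is done and handed in at t = 8.5 s. The slide carrying the white disc (the left stand) was pushed to its end stop and then latched at about 40 mm of travel.

- **Push:** I pushed the tab with closed fingertips. After about 75 mm of travel the motion stopped while the push force rose from 8 to 15 N, which I took as the end stop.
- **Release:** I backed off slowly so the slide followed the fingers. Contact force was gone at TCP x = -76 mm on the stand. An unlatched slide would still have been touching the fingers there.
- **Last checks:** From above, the tab's front face was at x = -59 mm (nominal -60). The disc was at x = 37 mm, against 35 mm for the lamp's centre, which is within measuring error. The sideways readings for the disc and tab were 3 to 4 mm off the centre line. I put this down to reading the pictures, since the disc shows seated in its nest, but I did not check it further.
- **Elsewhere:** The empty slide, spare disc, jar, beaker and spatula looked unmoved in the pictures, and the arm stood clear. I did not look closely at the bottles and jars at the bench edges, but the arm did not go near the right side.

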